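# Level the rocking sample stand, then line up the sample cups on it

### The arm

A 7-joint arm with a two-finger parallel gripper is mounted at the origin on a cart in front of the work surface, level with it; the furniture and walls round the work are solid. World frame = base frame: x ahead of the robot, y to its left, z up, the work surface at z = 0. Lengths are in m, angles in rad, forces in N, time in s.
With the tool pointing down it reaches from about 0.4 to 0.85 m from the base axis. Payload 4.5 kg.
Tool frame: the origin (TCP) lies at the very end of the fingers, on their centre line; the grasp point (between the pads) lies 19 mm behind it (bot.grip_depth is the distance from the TCP to the grasp point, in m); z points along the fingers, y is the line along which they close (so a half turn about z gives the same grasp; the last joint's range is limited). The gripper opens to 85 mm and grips with 20 to 120 N. Pads are 22 mm wide; open, the fingers measure 114 mm over their backs; the gripper's body (76 mm by 85 mm) begins 54 mm behind the grasp point. The pads swing forward as they close: fully open they stand 13 mm farther back than shut.
Start: joints at [1.287, 0.689, -0.195, 1.565, 0.157, 0.902, -0.215], TCP at [0.195, -0.594, 0.231] pointing down, gripper open.
Joint ranges: [-3.01, 3.01], [-0.46, 2.08], [-1.47, 1.51], [0.13, 2.56], [-1, 4.14], [0.04, 2.09], [-2.66, 2.66]. Speed limits (rad/s): [2.57, 2.57, 3.14, 3.14, 3.14, 3.14, 3.14].

### API

Orientations are given as [roll, pitch, yaw] about the fixed x, y, z axes, in that order (R = Rz(yaw) Ry(pitch) Rx(roll)).
In Python, from bench import bot gives the robot as it stands. The module is installed in compiled form; this text tells all that it offers.
- The arm moves only by the tool move_arm, never from a script. Its argument "moves" is text: rows parted by semicolons, each of 4 numbers parted by spaces: the shift along the world's x, y, z in mm, then the turn about the world's z in degrees. A call has 1 to 10 rows; each row shifts and turns the commanded pose from where the row before left it; what a row does not reach is not made up. A row lasts 1/10 s, in which the tool goes at most 50 mm and 8.59 degrees, less where a joint would pass 70% of its speed; a pose out of reach is approached as far as the arm can. A call with a gripper value outside its range is refused whole. "fingers" is the finger opening in mm, from 0 to 85.4, set as the call begins (left out, the last holds). The fingers move at their own pace and stop on an object; "newtons" is the grip in N (left out, the last holds). Time passes only in rows, so rows that do not move let the fingers close. It gives the time, the measured TCP pose, the force, the opening and the grip force at its end, in the units of the state.
- bot.get_state(): the state, without advancing time (a new reading comes with each control period).
- bot.snapshot(name): name is "side" or "top"; returns a dict with "color" (480x640x3 uint8, red, green, blue), "range_z" (480x640 float32, m along the optical axis (not along the pixel's ray), 0 where there is no reading), "fx", "fy", "cx", "cy" (pixels), "k1" (the pictures are not rectified: a ray, as slopes to the right and down, at radius r is drawn at 1 + k1 r^2 times it, then the intrinsics apply), "origin" and "orientation" of the camera in the world. Camera axes: x right, y up, looking along -z (the intrinsics and any distortion apply to the point x, -y, -z); pixel columns grow to the right and rows downward; lengths in m; the calibration is good to about 2 mm. A picture is of the moment at which its call begins.
- bot.close_job(): hands the job in; it is judged then, once.
The state is a dict: "time": time; "joint_positions": joint angles; "dq": joint speeds; "effort": joint torques, N m; "eef_pos": TCP position; "eef_rot": TCP orientation; "force": force on the tool from outside, world axes, zero at the start; "wrist_torque": the same for the moment, N m; "width": finger opening in m; "grasp_force": force on a finger pad.
Only numpy, scipy, OpenCV 4.12 (cv2) and the standard library are available. Lean on these libraries where they do the work, as an engineer would, in place of code of your own. Each camera call takes 0.05 s, during which the arm holds its last target. There are 200 camera calls.

### The job

The sample stand rocks: first, while it is empty, turn its two front thumb screws until the plate is level and all four feet bear firmly on the bench. Then set every sample cup upright on the stand in one straight row along the back rail, side by side, each less than 15 mm from the rail and less than about 20 mm from the next cup. Leave the other things on the bench where they are.

Things in the scene. Friction and masses are not known exactly. Their poses are not given: they have to be found in the camera images.
- stand: Levelling stand: loose aluminium plate 150 x 340 x 10 mm, about 4 kg, on four rubber feet; rear feet of fixed length, front feet are thumb screws. Origin under the plate's centre, at bench height when level; z is the plate's normal, x points to its back (away from the robot), y to its left. Plate top at z = 46 mm in this frame. Heavy: stays on the bench.
- rail_mid (a point): Middle of the top inner edge of the stand's steel back rail, which runs along the stand's y and is 11 mm high: at x = 63, y = 0, z = 56 mm in the stand's frame. Like side rails have inner faces at y = +-158 mm and reach forward from the back rail to x = 6 mm; the front is open.
- knob_fl (a joint): Angle of the front left thumb screw, rad, from about -7 to 5, seen from above clockwise is positive. Clockwise drives its foot out of the plate (that corner of the plate rises), counter-clockwise draws it in: 10 mm a turn. At 0 the foot is as long as the fixed rear feet. It turns stiffly (0.06 N m) and stays where it is left.
- grip_fl (a point): On the axis of the front left thumb screw's round, fluted black knob (36 mm across, 26 mm high), 10 mm below its top; at x = -50, y = +134 mm on the stand. Knob and foot travel together: foot on the bench, this point stays about 76 mm above the bench and the plate moves; with the foot as long as the rear ones the knob's underside is 14 mm above the plate.
- knob_fr (a joint): Angle of the front right thumb screw, rad, from about -7 to 5, seen from above clockwise is positive. Clockwise drives its foot out of the plate (that corner of the plate rises), counter-clockwise draws it in: 10 mm a turn. At 0 the foot is as long as the fixed rear feet. It turns stiffly (0.06 N m) and stays where it is left.
- grip_fr (a point): On the axis of the front right thumb screw's round, fluted black knob (36 mm across, 26 mm high), 10 mm below its top; at x = -50, y = -134 mm on the stand. Knob and foot travel together: foot on the bench, this point stays about 76 mm above the bench and the plate moves; with the foot as long as the rear ones the knob's underside is 14 mm above the plate.
- pad_fl: Rubber foot pad, front left (on its thumb screw), a disc 30 mm across and 10 mm high; origin at the centre of its underside. It gives under load: about 0.6 mm with its quarter of the stand's weight.
- pad_fr: Rubber foot pad, front right (on its thumb screw), a disc 30 mm across and 10 mm high; origin at the centre of its underside. It gives under load: about 0.6 mm with its quarter of the stand's weight.
- pad_rl: Rubber foot pad, rear left (fixed length), a disc 30 mm across and 10 mm high; origin at the centre of its underside. It gives under load: about 0.6 mm with its quarter of the stand's weight.
- pad_rr: Rubber foot pad, rear right (fixed length), a disc 30 mm across and 10 mm high; origin at the centre of its underside. It gives under load: about 0.6 mm with its quarter of the stand's weight.
- cup_1: Lidded sample cup, all alike, some absent: body 38 mm across, red screw-on lid 41 mm across (42 at most) over the top 12 mm, 58 mm high in all, about 100 g, most of it at the bottom; origin at the centre of its underside, z up through the lid. Stands upright on the bench to the right of the stand.
- cup_2: Lidded sample cup, all alike, some absent: body 38 mm across, red screw-on lid 41 mm across (42 at most) over the top 12 mm, 58 mm high in all, about 100 g, most of it at the bottom; origin at the centre of its underside, z up through the lid. Stands upright on the bench to the right of the stand.
- cup_3: Lidded sample cup, all alike, some absent: body 38 mm across, red screw-on lid 41 mm across (42 at most) over the top 12 mm, 58 mm high in all, about 100 g, most of it at the bottom; origin at the centre of its underside, z up through the lid. Stands upright on the bench to the right of the stand.
- cup_4: Lidded sample cup, all alike, some absent: body 38 mm across, red screw-on lid 41 mm across (42 at most) over the top 12 mm, 58 mm high in all, about 100 g, most of it at the bottom; origin at the centre of its underside, z up through the lid. Stands upright on the bench to the right of the stand.
- cup_5: Lidded sample cup, all alike, some absent: body 38 mm across, red screw-on lid 41 mm across (42 at most) over the top 12 mm, 58 mm high in all, about 100 g, most of it at the bottom; origin at the centre of its underside, z up through the lid. Stands upright on the bench to the right of the stand.
- cup_6: Lidded sample cup, all alike, some absent: body 38 mm across, red screw-on lid 41 mm across (42 at most) over the top 12 mm, 58 mm high in all, about 100 g, most of it at the bottom; origin at the centre of its underside, z up through the lid. Stands upright on the bench to the right of the stand.
- petri: Shallow petri dish, 60 mm across, 14 mm high, loose on the bench; a bystander. Origin at the centre of its underside.
- tape: Roll of tape lying flat, 66 mm across, 19 mm high, loose on the bench; a bystander. Origin at the centre of its underside.
- slide_pack: Small white cardboard pack, 28 x 78 x 25 mm, loose on the bench; a bystander. Origin at the centre of its underside.
Not all that is in view belongs to the job. Leave any black look-alike of the cup_6 alone. What is shaped like the cup_5 but turquoise is not meant.

How it is judged:
On the way:
1. With no cup on it yet, the stand is level (within 0.75 degree) and every one of its four feet presses on the bench with at least 2 N (angle between stand's own z axis and vertical below 0.013 rad and contact force between each of pad_fl, pad_fr, pad_rl, pad_rr and anything else above 2 N and height (world z) of each of cup_1, cup_2, cup_3, cup_4, cup_5, cup_6 below 0.03 m), for 0.5 s.
At the end, for the whole second after the job is handed in: Stand at rest, level within 0.013 rad, each of its four feet pressing with over 2 N. Every cup present upright (0.1 rad) and still on the plate, its centre at x = 25 to 48 mm and y within +-145 mm in the stand's frame, and another cup's centre within 66 mm of it (angle between stand's own z axis and vertical below 0.013 rad and contact force between each of pad_fl, pad_fr, pad_rl, pad_rr and anything else above 2 N and linear speed of each of stand, cup_1, cup_2, cup_3, cup_4, cup_5, cup_6 below 0.01 m/s and z of cup_1 in the frame of stand between 0.041 and 0.051 m and x of cup_1 in the frame of stand between 0.025 and 0.048 m and y of cup_1 in the frame of stand between -0.145 and 0.145 m and angle between each of cup_1, cup_2, cup_3, cup_4, cup_5, cup_6's own z axis and vertical below 0.1 rad and (horizontal distance between cup_1 and cup_2 below 0.066 m or horizontal distance between cup_1 and cup_3 below 0.066 m or horizontal distance between cup_1 and cup_4 below 0.066 m or horizontal distance between cup_1 and cup_5 below 0.066 m or horizontal distance between cup_1 and cup_6 below 0.066 m) and z of cup_2 in the frame of stand between 0.041 and 0.051 m and x of cup_2 in the frame of stand between 0.025 and 0.048 m and y of cup_2 in the frame of stand between -0.145 and 0.145 m and (horizontal distance between cup_2 and cup_1 below 0.066 m or horizontal distance between cup_2 and cup_3 below 0.066 m or horizontal distance between cup_2 and cup_4 below 0.066 m or horizontal distance between cup_2 and cup_5 below 0.066 m or horizontal distance between cup_2 and cup_6 below 0.066 m) and z of cup_3 in the frame of stand between 0.041 and 0.051 m and x of cup_3 in the frame of stand between 0.025 and 0.048 m and y of cup_3 in the frame of stand between -0.145 and 0.145 m and (horizontal distance between cup_3 and cup_1 below 0.066 m or horizontal distance between cup_3 and cup_2 below 0.066 m or horizontal distance between cup_3 and cup_4 below 0.066 m or horizontal distance between cup_3 and cup_5 below 0.066 m or horizontal distance between cup_3 and cup_6 below 0.066 m) and z of cup_4 in the frame of stand between 0.041 and 0.051 m and x of cup_4 in the frame of stand between 0.025 and 0.048 m and y of cup_4 in the frame of stand between -0.145 and 0.145 m and (horizontal distance between cup_4 and cup_1 below 0.066 m or horizontal distance between cup_4 and cup_2 below 0.066 m or horizontal distance between cup_4 and cup_3 below 0.066 m or horizontal distance between cup_4 and cup_5 below 0.066 m or horizontal distance between cup_4 and cup_6 below 0.066 m) and z of cup_5 in the frame of stand between 0.041 and 0.051 m and x of cup_5 in the frame of stand between 0.025 and 0.048 m and y of cup_5 in the frame of stand between -0.145 and 0.145 m and (horizontal distance between cup_5 and cup_1 below 0.066 m or horizontal distance between cup_5 and cup_2 below 0.066 m or horizontal distance between cup_5 and cup_3 below 0.066 m or horizontal distance between cup_5 and cup_4 below 0.066 m or horizontal distance between cup_5 and cup_6 below 0.066 m) and z of cup_6 in the frame of stand between 0.041 and 0.051 m and x of cup_6 in the frame of stand between 0.025 and 0.048 m and y of cup_6 in the frame of stand between -0.145 and 0.145 m and (horizontal distance between cup_6 and cup_1 below 0.066 m or horizontal distance between cup_6 and cup_2 below 0.066 m or horizontal distance between cup_6 and cup_3 below 0.066 m or horizontal distance between cup_6 and cup_4 below 0.066 m or horizontal distance between cup_6 and cup_5 below 0.066 m)); the robot touches nothing.
It fails at once if a bystander (petri dish, tape roll, cardboard pack) is pushed more than 4 cm (distance of any of petri, tape, slide_pack from where it was at the start of the episode above 0.04 m).
It fails at once if the stand is tipped by more than 0.2 rad (angle between stand's own z axis and vertical above 0.2 rad).
Of cup_1, cup_2, cup_3, cup_4, cup_5, cup_6 only 5 to 6 are there at a start; the rules pass over those that are not, and their reading is None.
At some moment in a run one of cup_1, cup_2, cup_3, cup_4, cup_5, cup_6 may be knocked a few centimetres aside while the robot is not near it.
It also fails if it takes over 210 s, if anything falls off the work surface, if the arm or the gripper's body presses on something with over 40 N, if the wrist force passes 120 N, or if a joint passes its speed limit or range.

## Working session

There is one attempt and no reset: what is moved stays moved. The work goes in short steps, Python scripts to look and compute and a tool call to move; the robot and the scene stay as the last step left them, time stands still between calls to the robot, and variables do not carry over. Pictures are saved under pics/ and viewed, at most 14 in all, crops included, and the job is handed in when it is done.

Besides the shell and the picture viewer there is one more tool, called after "Request:" as a command line: name --argument value ..., lists and objects as JSON in quotes. move_arm: Moves the arm, as the interface text tells. Its arguments: {"type":"object","properties":{"moves":{"type":"string"},"fingers":{"type":"number"},"newtons":{"type":"number"}},"required":["moves"]}

```bash
mkdir -p pics; cat > h.py <<'E'
import numpy as np, cv2
from bench import bot
from scipy.spatial.transform import Rotation as Ro
def Rm(s):
    o=np.array(s["orientation"],float)
    return o if o.shape==(3,3) else Ro.from_euler('xyz',o).as_matrix()
def cloud(s):
    K=np.array([[s["fx"],0,s["cx"]],[0,s["fy"],s["cy"]],[0,0,1.]])
    v,u=np.mgrid[0:480,0:640]
    p=cv2.undistortPoints(np.stack([u.ravel(),v.ravel()],1).astype(float)[:,None],K,np.array([s["k1"],0,0,0.]))[:,0].reshape(480,640,2)
    d=np.stack([p[...,0],-p[...,1],-np.ones((480,640))],-1)
    rays=d@Rm(s).T
    return rays, np.array(s["origin"])+rays*s["range_z"][...,None]
def onplane(s,rays,u,v,z):
    r=cv2.remap(rays.astype(np.float32),np.float32([[u]]),np.float32([[v]]),cv2.INTER_LINEAR)[0,0]
    o=np.array(s["origin"]); return o+r*(z-o[2])/r[2]
def save(s,n,box=None,f=1):
    im=s["color"][...,::-1]
    if box: im=im[box[1]:box[3],box[0]:box[2]]
    cv2.imwrite(f"pics/{n}.png",cv2.resize(im,None,fx=f,fy=f,interpolation=cv2.INTER_CUBIC) if f!=1 else im)
E
python3 - <<'E'
from h import *
for n in("top","side"):
    s=bot.snapshot(n); save(s,n+"0"); print(n,s["origin"],s["orientation"],s["fx"],s["k1"])
print(bot.get_state())
E
```

```text
top [ 0.32906007 -0.05668917  1.53990802] [ 0.12530054  0.00202185 -1.58156093] 538.9568621275591 0.026842656249617083
side [ 0.32971266 -1.57417939  0.95484193] [ 1.06206915  0.02556958 -0.11384891] 606.1288758077206 0.06754708229802026
{'time': 0.1, 'joint_positions': array([ 1.28680539,  0.68989403, -0.1945413 ,  1.56622782,  0.15730023,
        0.90246637, -0.21509181]), 'dq': array([-1.07086672e-04, -1.11774452e-03, -7.25143028e-04, -1.51413835e-03,
        9.78255273e-04,  7.32124854e-05, -4.23789010e-04]), 'effort': array([-3.51200171e-03, -5.40605593e+01, -1.27172124e+00, -1.58985239e+01,
        9.26960434e-03,  4.44365942e-03, -6.01610015e-07]), 'eef_pos': array([ 0.19508799, -0.59317864,  0.23057182]), 'eef_rot': array([-3.13999188e+00,  9.93442105e-05,  3.17890527e-01]), 'force': array([-0.09549264, -0.0282158 ,  0.40337157]), 'wrist_torque': array([-0.01846861,  0.02589795,  0.00386813]), 'grasp_force': 0.0, 'width': 0.08546593207534976}
```

View pics/top0.png

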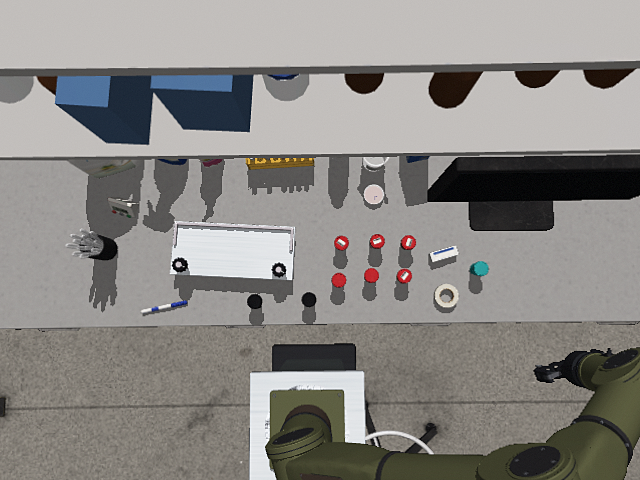

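View pics/side0.png

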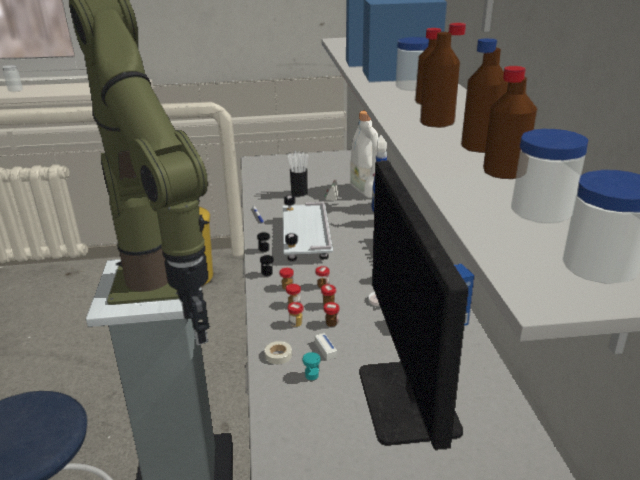

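The top view shows six red-lidded cups near (341,243), (377,241), (408,242), (339,280), (371,275) and (404,276). It also shows the stand at (233,250) with knobs at (180,265) and (279,270), black decoys at (255,301) and (309,299), and the turquoise cup at (480,268). The side view shows the same layout, with a shelf and a monitor behind it.

```bash
cat >> h.py <<'E'
def blobs(mask,amin=40):
    n,l,st,c=cv2.connectedComponentsWithStats(mask.astype(np.uint8))
    return [(c[i],st[i],l==i) for i in range(1,n) if st[i,4]>amin]
def cups(s,rays,P):
    hsv=cv2.cvtColor(s["color"],cv2.COLOR_RGB2HSV)
    m=((hsv[...,0]<8)|(hsv[...,0]>172))&(hsv[...,1]>150)&(hsv[...,2]>60)
    m&=(np.abs(P[...,0]-.55)<.35)&(P[...,2]>.02)&(P[...,2]<.35)
    m=cv2.morphologyEx(m.astype(np.uint8),cv2.MORPH_CLOSE,np.ones((7,7)))
    out=[]
    for c,st,b in blobs(m,60):
        z=np.median(P[b][:,2]); (u,v),r=cv2.minEnclosingCircle(np.argwhere(b)[:,::-1].astype(np.float32)); 
        out.append((onplane(s,rays,c[0],c[1],z),st[4],np.round(P[b].max(0),3)))
    return out
E
python3 - <<'E'
from h import *
np.set_printoptions(precision=4,suppress=True)
s=bot.snapshot("top"); rays,P=cloud(s)
for p,a,mx in cups(s,rays,P): print("cup",p,a,mx)
b=(P[...,2]<.03)&(P[...,2]>-.03)&(np.abs(P[...,0]-.5)<.1)&(P[...,1]<-.15)&(P[...,1]>-.4); print("bench",np.median(P[b][:,2]), P[b][:,2].std())
c=s["color"].astype(int)
# plate: bright, height 30..65mm, in px box
box=np.zeros((480,640),bool); box[215:285,165:300]=True
pl=box&(c.min(-1)>190)&(P[...,2]>.025)&(P[...,2]<.075)
pts=P[pl]
print(len(pts)); 
A=np.c_[pts[:,:2]-pts[:,:2].mean(0),np.ones(len(pts))]
w=np.ones(len(pts),bool)
for i in range(8):
    k=np.linalg.lstsq(A[w],pts[w,2],rcond=None)[0]; r=pts[:,2]-A@k; w=np.abs(r)<.004
print("plane",k,r[w].std(),w.sum(),pts[:,:2].mean(0))
print(cv2.minAreaRect(pts[w][:,:2].astype(np.float32)))
m0=pts[:,:2].mean(0)
for q,st,bb in blobs(box&(c.max(-1)<90)&(P[...,2]>.055),30):
    z=np.median(P[bb][:,2]); p=onplane(s,rays,*q,z); print("knob",q,st,z,p,"above plate",z-np.r_[p[:2]-m0,1]@k)
save(s,"standtop",(160,205,320,315),5)
for q,st,bb in blobs((np.abs(P[...,2]-.3)<1)&(P[...,0]>.3)&(P[...,0]<.9)&(P[...,2]>.1),300): print("high",q,st,P[bb].min(0),P[bb].max(0))
E
```

```text
cup [ 0.5082 -0.2001  0.0586] 159 [ 0.527 -0.181  0.066]
cup [ 0.5031 -0.2865  0.0599] 164 [ 0.523 -0.057  1.54 ]
cup [ 0.5042 -0.1009  0.059 ] 160 [ 0.523 -0.057  1.54 ]
cup [ 0.4133 -0.182   0.059 ] 167 [ 0.433 -0.162  0.067]
cup [ 0.4113 -0.2721  0.0597] 163 [ 0.429 -0.253  0.068]
cup [ 0.4017 -0.0922  0.0588] 159 [ 0.42  -0.075  0.069]
bench 0.0012132283236175878 0.0054168954950135325
5296
plane [-0.0007 -0.0129  0.047 ] 0.002092193651910519 3957 [0.4854 0.1996]
((0.48849788308143616, 0.20201675593852997), (0.33862513303756714, 0.14879284799098969), 86.59261322021484)
knob [179.7778 264.8741] [172 258  16  15 135] 0.09105044567208576 [0.4447 0.3346 0.0911] above plate 0.045786560598059474
knob [278.359  270.0085] [272 263  14  15 117] 0.08443888749316653 [0.4283 0.0703 0.0844] above plate 0.0357444621235325
high [316.0315  78.4843] [     0      0    640    172 100626] [ 0.6173 -0.6696  0.1   ] [0.7837 0.6105 0.9166]
high [538.3478 178.589 ] [ 427  154  213   48 9020] [ 0.5966 -0.8537  0.1343] [ 0.6315 -0.3228  0.4735]
high [ 84.652  243.7398] [ 66 228  38  31 615] [0.4594 0.5285 0.1003] [0.5388 0.6085 0.1694]
```

View pics/standtop.png

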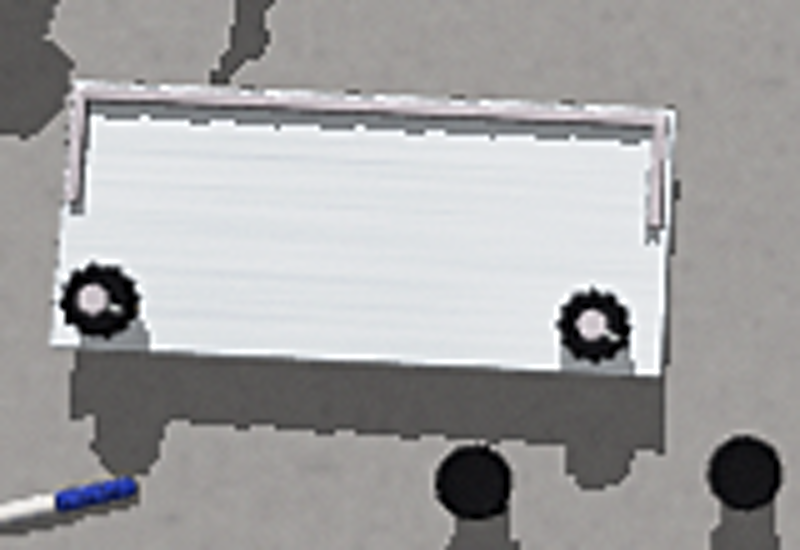

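The crop shows the plate with its open front toward the robot. The left knob is at full-image (180,265) and the right at (279,270), and rails line the back and both sides. My plane fit was contaminated by the rail, so I'll refit on plate-only pixels.

```bash
cat >> h.py <<'E'
C0=np.array([.488,.202]); YAW=-.0605
def stand(n=4,C=C0,yaw=YAW,pr=True):
    S=[bot.snapshot("top") for _ in range(n)]
    s=S[0]; rays,_=cloud(s); z=np.array([q["range_z"] for q in S]); s["range_z"]=np.median(z,0); _,P=cloud(s)
    c=s["color"].astype(int); R=np.array([[np.cos(yaw),-np.sin(yaw)],[np.sin(yaw),np.cos(yaw)]])
    L=(P[...,:2]-C)@R   # stand frame
    zz=P[...,2]
    pl=(c.min(-1)>185)&(L[...,0]>-.068)&(L[...,0]<.048)&(np.abs(L[...,1])<.15)&(zz>.02)&(zz<.085)
    for y in(.134,-.134): pl&=np.hypot(L[...,0]+.05,L[...,1]-y)>.03
    A=np.c_[L[pl],np.ones(pl.sum())]; w=np.ones(len(A),bool)
    for _ in range(8):
        k=np.linalg.lstsq(A[w],zz[pl][w],rcond=None)[0]; r=zz[pl]-A@k; w=np.abs(r)<2.5*r[w].std()+1e-4
    print("slope x,y",k[:2].round(4),"zc mm",(k[2]*1e3).round(2),"std",(r[w].std()*1e3).round(2),w.sum())
    al=(L[...,0]>-.1)&(L[...,0]<.1)&(np.abs(L[...,1])<.19)&(zz>.062)&(c.max(-1)<90)
    for q,st,bb in blobs(al,30):
        t=np.percentile(zz[bb],70); bb=bb&(np.abs(zz-t)<.006); v,u=np.argwhere(bb).mean(0); t=np.median(zz[bb])
        p=onplane(s,rays,u,v,t); l=(p[:2]-C)@R; print("knob",p.round(4),"stand",l.round(4),"above plate mm",((t-np.r_[l,1]@k)*1e3).round(2),bb.sum())
    return s,rays,P,k
E
python3 - <<'E'
from h import *
s,rays,P,k=stand()
s2=bot.snapshot("side"); save(s2,"side_st",(250,170,350,280),5)
E
```

```text
slope x,y [-0.0058 -0.0106] zc mm 46.91 std 1.71 3912
knob [0.446  0.3365 0.0919] stand [-0.05    0.1317] above plate mm 46.11 110
knob [0.4298 0.0705 0.0852] stand [-0.0501 -0.1348] above plate mm 36.53 102
```

View pics/side_st.png

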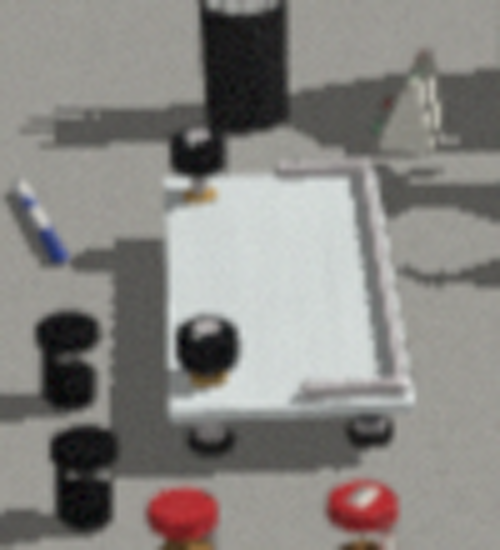

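Measured stand state: the front-left foot is about 6 mm short and the front-right about 3.5 mm long. I'll start with the right knob.

Request:
move_arm --moves "30 20 0 0;30 25 0 0;30 30 0 0;25 35 0 0;20 35 0 0;20 40 0 0;15 40 0 0;15 40 0 0;15 40 0 0;10 40 0 0" --fingers 85

```text
time: 1.4
eef_pos: [0.4066, -0.247, 0.2316]
eef_rot: [3.141, -0.001, 0.318]
force: [1.7, -0.1, -0.7]
width: 0.0849
grasp_force: 0.0
```

Request:
move_arm --moves "10 40 0 0;10 40 0 0;5 40 0 0;0 40 0 0;0 40 0 0;0 40 0 0;0 40 0 0;0 38 0 0;0 0 0 0;0 0 0 0"

```text
time: 2.4
eef_pos: [0.4303, 0.0701, 0.2314]
eef_rot: [3.141, -0.0, 0.32]
force: [-0.2, -0.7, -0.2]
width: 0.0848
grasp_force: 0.0
```

```bash
python3 -c "
from h import *
s=bot.get_state(); print(s['time'],s['eef_pos'],s['eef_rot'],s['joint_positions'],s['force'])"
```

```text
2.4 [0.43034634 0.07011011 0.2314322 ] [ 3.14146981e+00 -2.90690938e-04  3.20435309e-01] [-0.18829557  0.45143454 -0.11590156  2.11037741  0.09182754  0.58406396
 -1.61969193] [-0.23610746 -0.65698257 -0.16580618]
```

Request:
move_arm --moves "0 0 -10 -8;0 0 -10 -8;0 0 -10 -8;0 0 -10 -8;0 0 -10 -8;0 0 -10 -8;0 0 -10 -8;0 0 -10 -8;0 0 -10 -8;0 0 -5 -6" --fingers 66

```text
time: 3.4
eef_pos: [0.4302, 0.0674, 0.1358]
eef_rot: [3.14, -0.001, -1.052]
force: [0.1, 0.8, 0.6]
width: 0.0661
grasp_force: 0.0
```

Request:
move_arm --moves "0 0 -15 0;0 0 -15 0;0 0 -15 0;0 0 -15 0;0 0 -15 0;0 0 -2 0;0 0 0 0;0 0 0 0"

```text
time: 4.2
eef_pos: [0.4307, 0.0686, 0.0599]
eef_rot: [-3.141, -0.001, -1.045]
force: [0.5, -0.6, 0.1]
width: 0.066
grasp_force: 0.0
```

Request:
move_arm --moves "-1 2 0 0;0 0 0 0;0 0 0 0;0 0 0 0;0 0 0 0;0 0 0 0;0 0 0 0;0 0 0 0" --fingers 30 --newtons 30

```text
time: 5.0
eef_pos: [0.4301, 0.072, 0.0599]
eef_rot: [-3.14, -0.0, -1.043]
force: [0.7, 1.6, 6.2]
width: 0.035
grasp_force: 32.4
```

Request:
move_arm --moves "0 0 0 8;0 0 0 8;0 0 0 8;0 0 0 8;0 0 0 8;0 0 0 8;0 0 0 8;0 0 0 0;0 0 0 0"

```text
time: 5.9
eef_pos: [0.4296, 0.0713, 0.06]
eef_rot: [-3.141, -0.001, -0.066]
force: [-1.3, 0.6, 7.3]
width: 0.0349
grasp_force: 32.6
```

```bash
python3 -c "
from h import *
stand(3)"
```

```text
slope x,y [ 0.0094 -0.0059] zc mm 45.91 std 2.06 470
knob [0.42   0.0494 0.757 ] stand [-0.0587 -0.1564] above plate mm 710.72 61
knob [0.3996 0.1225 0.7801] stand [-0.0834 -0.0847] above plate mm 734.48 87
knob [0.4452 0.3368 0.0915] stand [-0.0509  0.132 ] above plate mm 46.84 108
```

Turning works, with the force low. I'll do the rest of the right knob (70°), then release.

Request:
move_arm --moves "0 0 0 8;0 0 0 8;0 0 0 8;0 0 0 8;0 0 0 8;0 0 0 8;0 0 0 8;0 0 0 8;0 0 0 6;0 0 0 0"

```text
time: 7.05
eef_pos: [0.4295, 0.0707, 0.0602]
eef_rot: [3.14, 0.0, 1.158]
force: [-0.6, -1.5, 10.6]
width: 0.0352
grasp_force: 32.9
```

Request:
move_arm --moves "0 0 0 0;0 0 0 0;0 0 0 0;0 0 20 0;0 0 30 0;0 0 30 0;0 0 20 0;0 0 0 0" --fingers 66

```text
time: 7.85
eef_pos: [0.4306, 0.0715, 0.1613]
eef_rot: [3.138, -0.003, 1.155]
force: [0.9, 0.8, 0.2]
width: 0.0661
grasp_force: 0.0
```

Request:
move_arm --moves "0 35 0 0;0 35 0 0;0 35 0 0;0 35 0 0;3 35 0 0;3 35 0 0;4 30 0 0;4 25 0 0;0 0 0 0;0 0 0 0"

```text
time: 8.85
eef_pos: [0.4426, 0.3358, 0.158]
eef_rot: [-3.141, 0.003, 1.157]
force: [0.8, -0.4, -0.9]
width: 0.0659
grasp_force: 0.0
```

```bash
python3 -c "
from h import *
s=bot.get_state(); print(s['time'],s['eef_pos'],s['eef_rot'],s['joint_positions'],s['force'])
s=stand(3)[0]; save(s,'t1')"
```

```text
8.85 [0.44260812 0.33581572 0.15797484] [-3.14120970e+00  2.55434557e-03  1.15654876e+00] [-0.51691379  0.7176619  -0.36252938  1.84073947  0.39285359  0.6568037
 -1.52719499] [ 0.80423469 -0.36396933 -0.86712152]
slope x,y [ 0.013  -0.0049] zc mm 45.34 std 2.06 3843
knob [0.4201 0.2334 0.6629] stand [-0.0696  0.0272] above plate mm 618.56 99
knob [0.4279 0.0702 0.0849] stand [-0.052  -0.1352] above plate mm 39.59 100
```

Request:
move_arm --moves "2 1 -15 0;0 0 -15 0;0 0 -15 0;0 0 -15 0;0 0 -15 0;0 0 -14 0;0 0 -8 0;0 0 0 0;0 0 0 0"

```text
time: 9.9
eef_pos: [0.4454, 0.3373, 0.0623]
eef_rot: [3.141, -0.0, 1.155]
force: [-0.3, -0.6, 0.4]
width: 0.0662
grasp_force: 0.0
```

Request:
move_arm --moves "0 0 0 0;0 0 0 0;0 0 0 0;0 0 0 0;0 0 0 0;0 0 0 0;0 0 0 0;0 0 0 0" --fingers 30

```text
time: 10.7
eef_pos: [0.4453, 0.3378, 0.0625]
eef_rot: [-3.142, -0.001, 1.156]
force: [-2.2, 1.2, 4.4]
width: 0.035
grasp_force: 31.3
```

Request:
move_arm --moves "0 0 -0.2 -8;0 0 -0.2 -8;0 0 -0.2 -8;0 0 -0.2 -8;0 0 -0.2 -8;0 0 -0.2 -8;0 0 -0.2 -8;0 0 -0.2 -8;0 0 -0.2 -8;0 0 -0.2 -8"

```text
time: 11.7
eef_pos: [0.4448, 0.3394, 0.0606]
eef_rot: [-3.139, 0.001, -0.244]
force: [-2.6, 3.4, 4.0]
width: 0.0348
grasp_force: 31.0
```

Request:
move_arm --moves "0 0 -0.2 -8;0 0 -0.2 -8;0 0 -0.2 -8;0 0 -0.2 -8;0 0 -0.2 -8;0 0 -0.2 -8;0 0 -0.2 -8;0 0 -0.2 -8;0 0 0 -8;0 0 0 0"

```text
time: 12.7
eef_pos: [0.4553, 0.2869, 0.0618]
eef_rot: [3.132, 0.038, -1.423]
force: [-1.0, 3.0, -9.5]
width: 0.0353
grasp_force: 31.7
```

```bash
python3 -c "
from h import *
s=bot.get_state(); print(s['time'],s['eef_pos'],s['eef_rot'],s['joint_positions'].round(3),s['force'],s['wrist_torque'])
s=bot.snapshot('top'); save(s,'t2',(130,180,350,330),3.5)"
```

```text
12.7 [0.45533727 0.28688251 0.06183348] [ 3.13245241  0.03753504 -1.42262732] [-0.909  0.919  0.5    1.978 -0.998  0.518 -2.654] [-0.95553929  2.95938231 -9.53078666] [1.38323898 0.32044484 0.09502066]
```

View pics/t2.png

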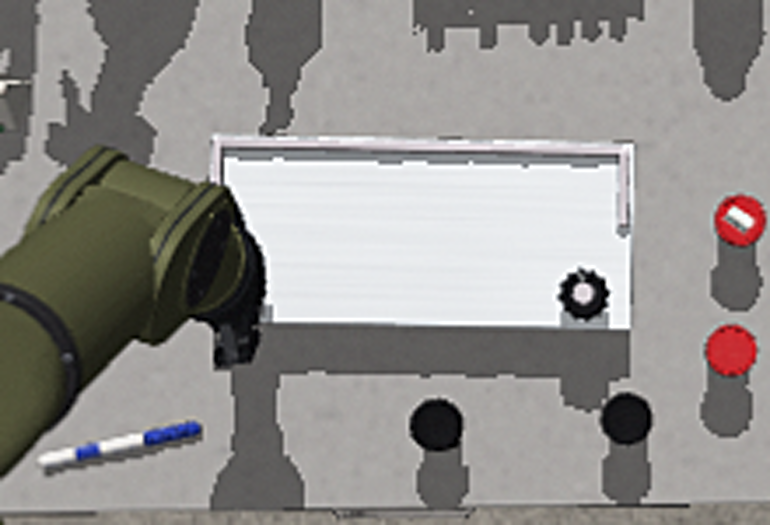

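The picture shows that the arm hit its wrist limit (q5 and q7) and dragged the stand about 5 cm to the right. The stand is still flat and clear of the cups, and the right knob is at (583,293) in the crop. I'll release, and from here work from the positive-yaw side of the wrist's range.

Request:
move_arm --moves "0 0 0 0;0 0 0 0;0 0 0 0;0 0 0 0;0 0 15 0;0 0 15 0;0 0 20 0;0 0 20 0;0 0 20 0;0 0 20 0" --fingers 66

```text
time: 13.75
eef_pos: [0.4563, 0.2868, 0.1732]
eef_rot: [3.136, 0.035, -1.424]
force: [0.3, 0.2, 0.1]
width: 0.0661
grasp_force: 0.0
```

Request:
move_arm --moves "0 0 10 8;-5 -10 0 8;-5 -20 0 8;-5 -20 0 8;0 -20 0 8;0 -20 0 8;0 -20 0 8;0 -20 0 8;0 -20 0 8;0 0 0 8"

```text
time: 14.75
eef_pos: [0.4416, 0.1334, 0.1827]
eef_rot: [3.133, 0.035, -0.027]
force: [0.2, 0.4, 0.1]
width: 0.0663
grasp_force: 0.0
```

```bash
python3 -c "
from h import *
s=bot.get_state(); print(s['time'],s['eef_pos'],s['eef_rot'],s['joint_positions'].round(3),s['force'])
s=bot.snapshot('top'); rays,P=cloud(s); save(s,'t3',(130,180,350,330),3.5)
c=s['color'].astype(int)
m=(c.min(-1)>185)&(P[...,2]>.03)&(P[...,2]<.075)&(P[...,0]>.38)&(P[...,0]<.6)&(P[...,1]>-.06)
for q,st,b in blobs(m,500): print(cv2.minAreaRect(P[b][:,:2].astype(np.float32)),st)
"
```

```text
14.75 [0.44156883 0.13335077 0.18272439] [ 3.13331337  0.0345054  -0.02703759] [-0.721  0.643  0.543  2.086 -0.582  0.603 -1.36 ] [0.20705371 0.35459424 0.08328674]
((0.4986725449562073, 0.11537662893533707), (0.2592703402042389, 0.1495567262172699), 88.2406234741211) [ 218  219   93   55 2378]
```

View pics/t3.png

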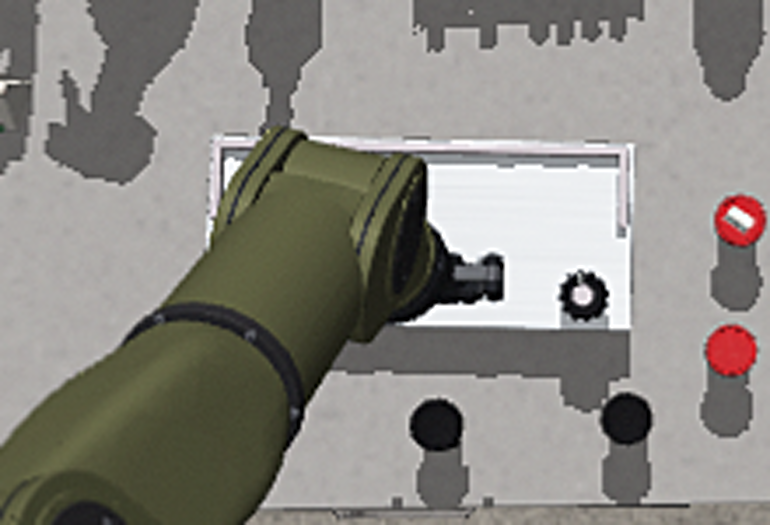

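The stand now sits straighter and about 5 cm further right. The arm hides its left side, so I'll move clear and turn toward positive yaw before measuring.

Request:
move_arm --moves "0 -30 5 8;0 -30 5 8;0 -30 5 8;0 -30 5 8;0 -30 0 8;0 -30 0 8;0 -30 0 8;0 -30 0 8;0 -30 0 8;0 -30 0 8"

```text
time: 15.8
eef_pos: [0.4413, -0.1643, 0.2022]
eef_rot: [3.135, 0.036, 1.372]
force: [0.7, -0.9, -0.7]
width: 0.0662
grasp_force: 0.0
```

```bash
cat >> h.py <<'E'
def find(s=None):
    s=s or bot.snapshot('top'); rays,P=cloud(s); c=s['color'].astype(int)
    m=(c.min(-1)>185)&(P[...,2]>.03)&(P[...,2]<.075)&(P[...,0]>.38)&(P[...,0]<.62)&(P[...,1]>-.06)&(P[...,1]<.45)
    m=cv2.morphologyEx(m.astype(np.uint8),cv2.MORPH_CLOSE,np.ones((9,9)))>0
    q,st,b=max(blobs(m,500),key=lambda t:t[1][4]); b&=(P[...,2]>.03)&(P[...,2]<.075)
    r=cv2.minAreaRect(P[b][:,:2].astype(np.float32)); print(r)
    a=np.deg2rad(r[2]-90 if r[2]>45 else r[2]); return np.array(r[0]),a
E
python3 -c "
from h import *
s=bot.get_state(); print(s['time'],s['eef_pos'],s['eef_rot'],s['joint_positions'].round(3),s['force'])
C,a=find(); s,rays,P,k=stand(4,C,a)
for x in cups(s,rays,P): print(x)
"
```

```text
15.8 [ 0.44130553 -0.16427239  0.20217126] [3.13541511 0.03566531 1.37228532] [ 0.171  0.539  0.096  2.069 -0.028  0.527  0.078] [ 0.71897205 -0.94313156 -0.68333246]
((0.49979880452156067, 0.1548050045967102), (0.3384576141834259, 0.15047384798526764), 88.60470581054688)
slope x,y [ 0.0126 -0.0046] zc mm 45.38 std 1.69 3876
knob [0.4524 0.2883 0.0871] stand [-0.0507  0.1323] above plate mm 42.95 106
knob [0.4428 0.0216 0.0853] stand [-0.0537 -0.1346] above plate mm 39.97 100
(array([ 0.50195101, -0.29302245,  0.05903422]), np.int32(87), array([ 0.523, -0.277,  0.062]))
(array([ 0.50396725, -0.10079927,  0.05907482]), np.int32(160), array([ 0.523, -0.081,  0.065]))
(array([ 0.41129016, -0.2729552 ,  0.0587973 ]), np.int32(156), array([ 0.429, -0.255,  0.064]))
(array([ 0.40597801, -0.08677017,  0.05876291]), np.int32(92), array([ 0.42 , -0.075,  0.063]))
```

Request:
move_arm --moves "0 45 0 5;0 45 0 5;0 45 0 5;0 45 0 5;2 45 0 5;2 45 0 5;2 45 0 5;2 45 0 5;2 45 0 2;2 47 0 0"

```text
time: 17.05
eef_pos: [0.4517, 0.2919, 0.2021]
eef_rot: [3.136, 0.035, 2.104]
force: [1.3, 0.5, 1.5]
width: 0.0661
grasp_force: 0.0
```

Request:
move_arm --moves "0 0 -15 0;0 0 -20 0;0 0 -20 0;0 0 -20 0;0 0 -20 0;0 0 -15 0;0 0 0 0;0 0 0 0"

```text
time: 17.85
eef_pos: [0.4525, 0.2899, 0.0923]
eef_rot: [3.136, 0.035, 2.103]
force: [-0.0, 0.8, 0.2]
width: 0.0659
grasp_force: 0.0
```

Request:
move_arm --moves "1 -1 -15 0;0 0 -15 0;0 0 -3 0;0 0 0 0;0 0 0 0"

```text
time: 18.35
eef_pos: [0.4548, 0.2883, 0.0601]
eef_rot: [3.134, 0.035, 2.102]
force: [0.5, 0.6, -0.3]
width: 0.0658
grasp_force: 0.0
```

Request:
move_arm --moves "0 0 0 0;0 0 0 0;0 0 0 0;0 0 0 0;0 0 0 0;0 0 0 0;0 0 0 0;0 0 0 0" --fingers 30

```text
time: 19.15
eef_pos: [0.4551, 0.2885, 0.0597]
eef_rot: [3.133, 0.035, 2.102]
force: [1.0, 1.6, 6.1]
width: 0.0352
grasp_force: 32.6
```

Request:
move_arm --moves "0 0 -0.2 -8;0 0 -0.2 -8;0 0 -0.2 -8;0 0 -0.2 -8;0 0 -0.2 -8;0 0 -0.2 -8;0 0 0 0;0 0 0 0"

```text
time: 19.95
eef_pos: [0.4533, 0.2881, 0.0589]
eef_rot: [3.137, 0.036, 1.264]
force: [-2.9, -0.2, 12.6]
width: 0.0348
grasp_force: 33.6
```

Request:
move_arm --moves "0 0 0 -8;0 0 0 -8;0 0 0 -8;0 0 0 -8;0 0 0 -8;0 0 0 -8;0 0 0 -8;0 0 0 0;0 0 0 0"

```text
time: 20.85
eef_pos: [0.4519, 0.2898, 0.0586]
eef_rot: [3.139, 0.039, 0.288]
force: [-4.5, 2.8, 11.2]
width: 0.035
grasp_force: 33.3
```

Request:
move_arm --moves "0 0 0 0;0 0 0 0;0 0 0 0;0 0 0 0;0 0 15 0;0 0 20 0;0 0 20 0;0 0 20 0;0 0 20 0;0 0 20 0" --fingers 66

```text
time: 21.85
eef_pos: [0.4542, 0.2874, 0.1736]
eef_rot: [3.135, 0.036, 0.286]
force: [0.1, 0.7, -0.2]
width: 0.0661
grasp_force: 0.0
```

Request:
move_arm --moves "0 -45 10 5;0 -45 10 5;0 -45 0 5;0 -45 0 5;0 -45 0 5;0 -45 0 5;0 -45 0 5;0 -45 0 5;0 -45 0 5;0 -45 0 5"

```text
time: 22.85
eef_pos: [0.4539, -0.1642, 0.1929]
eef_rot: [3.136, 0.036, 1.163]
force: [1.8, -0.1, -0.0]
width: 0.0656
grasp_force: 0.0
```

Request:
move_arm --moves "0 -45 0 8;0 -45 0 0;0 -45 0 0;0 0 0 0;0 0 0 0"

```text
time: 23.35
eef_pos: [0.4534, -0.2985, 0.1927]
eef_rot: [3.136, 0.036, 1.296]
force: [0.1, 0.6, -0.8]
width: 0.0659
grasp_force: 0.0
```

```bash
python3 -c "
from h import *
s=bot.get_state(); print(s['time'],s['eef_pos'],s['eef_rot'],s['joint_positions'].round(3),s['force'])
C,a=find(); s,rays,P,k=stand(5,C,a)
for x in cups(s,rays,P): print(x)
"
```

```text
23.35 [ 0.4534135  -0.29848552  0.19265791] [3.1359872  0.03559593 1.29562159] [ 0.409  0.631  0.111  1.881 -0.055  0.619  0.267] [ 0.08838265  0.62457168 -0.8104004 ]
((0.500555157661438, 0.1546003818511963), (0.33799782395362854, 0.1495020091533661), 88.27088165283203)
slope x,y [ 0.0008 -0.0005] zc mm 45.94 std 1.67 3892
knob [0.4523 0.2883 0.0855] stand [-0.0522  0.1322] above plate mm 39.66 111
knob [0.4442 0.0214 0.0862] stand [-0.0523 -0.1349] above plate mm 40.21 99
(array([ 0.50781778, -0.19982329,  0.05927941]), np.int32(162), array([ 0.527, -0.181,  0.064]))
(array([ 0.50322007, -0.2856917 ,  0.05927812]), np.int32(159), array([ 0.523, -0.253,  0.346]))
(array([ 0.50399838, -0.10080712,  0.05881129]), np.int32(160), array([ 0.523, -0.081,  0.065]))
(array([ 0.41325014, -0.18197142,  0.05913427]), np.int32(167), array([ 0.433, -0.162,  0.064]))
(array([ 0.40171398, -0.09219262,  0.05900592]), np.int32(159), array([ 0.42 , -0.075,  0.063]))
```

The stand is level: slopes are under 0.001 rad and both screws are within about 0.4 mm of the rear feet. Next I'll move the cups, filling the row from the left end.

Request:
move_arm --moves "-21 13 -5 7;-21 13 -10 7;0 0 -30 0;0 0 -30 0;0 0 -30 0;0 0 -25 0;0 0 -20 0;0 0 -15 0;0 0 0 0;0 0 0 0" --fingers 70

```text
time: 24.65
eef_pos: [0.4126, -0.2708, 0.0282]
eef_rot: [3.135, 0.035, 1.544]
force: [-0.7, -0.1, -0.3]
width: 0.0699
grasp_force: 0.0
```

Request:
move_arm --moves "0 0 0 0;0 0 0 0;0 0 0 0;0 0 0 0;0 0 0 0;0 0 0 0;0 0 0 0;0 0 0 0" --fingers 30 --newtons 25

```text
time: 25.45
eef_pos: [0.413, -0.2715, 0.0291]
eef_rot: [3.133, 0.036, 1.543]
force: [-0.7, 0.6, 5.3]
width: 0.0397
grasp_force: 24.6
```

Request:
move_arm --moves "0 0 15 0;0 0 25 0;0 0 30 0;0 0 30 0;0 0 20 0;10 30 0 0;10 40 0 0;10 40 0 0;10 40 0 0;10 40 0 0"

```text
time: 26.45
eef_pos: [0.4625, -0.0796, 0.1485]
eef_rot: [3.135, 0.035, 1.543]
force: [0.9, 0.5, -1.1]
width: 0.0395
grasp_force: 25.5
```

Request:
move_arm --moves "10 40 0 0;10 40 0 0;10 40 0 0;10 40 0 0;10 40 0 0;10 40 0 0;10 40 0 0;5 40 0 0;0 34 0 0;0 0 0 0"

```text
time: 27.45
eef_pos: [0.5358, 0.281, 0.1479]
eef_rot: [3.135, 0.029, 1.553]
force: [-1.3, -0.8, -1.3]
width: 0.0393
grasp_force: 25.5
```

```bash
python3 -c "
from h import *
s=bot.get_state(); print(s['time'],s['eef_pos'],s['eef_rot'],s['joint_positions'].round(3),s['force'])
s=bot.snapshot('top'); rays,P=cloud(s); save(s,'c1',(130,130,450,330),2.5)
for x in cups(s,rays,P): print(x)
"
```

```text
27.45 [0.5358338  0.28098108 0.14785518] [3.13546639 0.02933061 1.55272205] [-0.697  0.784  0.22   1.709 -0.202  0.682 -0.399] [-1.31890453 -0.80793923 -1.30823037]
(array([0.53247324, 0.26738251, 0.17694876]), np.int32(67), array([0.552, 0.275, 1.54 ]))
(array([ 0.50772168, -0.19998834,  0.0593387 ]), np.int32(159), array([ 0.527, -0.181,  0.068]))
(array([ 0.50314155, -0.28648753,  0.05913413]), np.int32(165), array([ 0.523, -0.057,  1.54 ]))
(array([ 0.50412175, -0.1007102 ,  0.05924848]), np.int32(159), array([ 0.523, -0.081,  0.068]))
(array([ 0.41323009, -0.18194159,  0.05948691]), np.int32(167), array([ 0.433, -0.162,  0.067]))
(array([ 0.40168085, -0.09217643,  0.05968128]), np.int32(159), array([ 0.42 , -0.057,  1.54 ]))
```

View pics/c1.png

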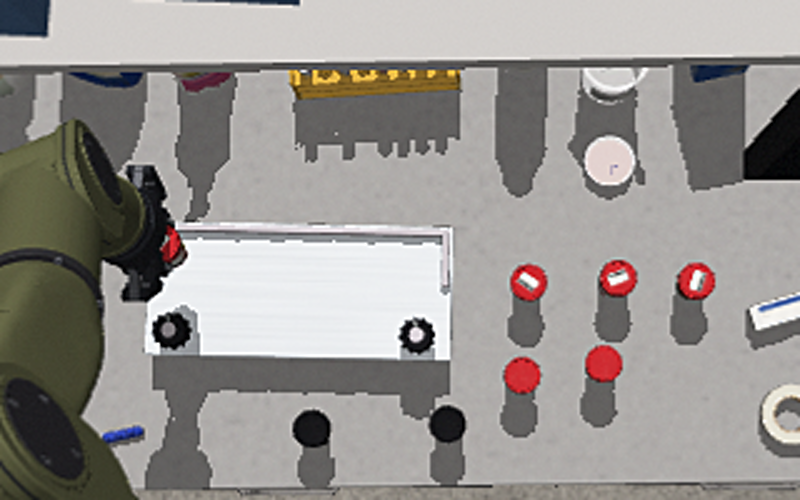

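The cup hangs in the gripper over the left end of the stand. The other five are unmoved at crop positions (530,282), (618,278), (696,281), (522,376) and (603,363).

Request:
move_arm --moves "0 0 0 0;0 0 -15 0;0 0 -20 0;0 0 -20 0;0 0 0 0;0 0 0 0"

```text
time: 28.1
eef_pos: [0.5376, 0.2712, 0.0934]
eef_rot: [3.135, 0.036, 1.541]
force: [-0.5, -1.2, -1.4]
width: 0.0395
grasp_force: 25.6
```

Request:
move_arm --moves "0.5 1 -8 0;0 0 -6 0;0 0 -3 0;0 0 0 0;0 0 0 0"

```text
time: 28.6
eef_pos: [0.538, 0.2738, 0.0761]
eef_rot: [3.135, 0.035, 1.544]
force: [-0.2, 0.0, -0.3]
width: 0.0392
grasp_force: 25.6
```

Request:
move_arm --moves "0 0 -1 0;0 0 0 0"

```text
time: 28.8
eef_pos: [0.538, 0.2738, 0.0751]
eef_rot: [3.135, 0.035, 1.543]
force: [0.2, -0.2, -1.1]
width: 0.0393
grasp_force: 25.6
```

Request:
move_arm --moves "0 0 0 0;0 0 0 0;0 0 0 0;0 0 0 0;0 0 10 0;0 0 20 0;0 0 25 0;0 0 25 0;0 0 0 0" --fingers 64

```text
time: 29.7
eef_pos: [0.5404, 0.2747, 0.1591]
eef_rot: [3.129, 0.032, 1.543]
force: [0.3, 0.6, 0.5]
width: 0.0641
grasp_force: 0.0
```

Request:
move_arm --moves "-10 -40 0 0;-15 -40 0 0;-15 -40 0 0;-15 -40 0 0;-15 -40 0 0;-15 -40 0 0;-15 -40 0 0;-15 -40 0 0;-22 -46 0 0;0 0 0 0"

```text
time: 30.7
eef_pos: [0.3966, -0.0982, 0.1553]
eef_rot: [3.139, 0.039, 1.53]
force: [0.0, -0.1, -0.4]
width: 0.0639
grasp_force: 0.0
```

```bash
cat >> h.py <<'E'
CS=np.array([.499,.154]); YS=-.03
def report():
    s=bot.get_state(); print(s['time'],s['eef_pos'].round(4),s['eef_rot'].round(3),s['joint_positions'].round(2),s['force'].round(1))
    s=bot.snapshot('top'); rays,P=cloud(s); c,q=np.cos(YS),np.sin(YS)
    for p,a,mx in cups(s,rays,P): print(p.round(4),a,"stand",((p[:2]-CS)@np.array([[c,-q],[q,c]])).round(4) if p[2]>.08 else "")
    return s
E
python3 -c "
from h import *
report()"
```

```text
30.7 [ 0.3966 -0.0982  0.1553] [3.139 0.039 1.53 ] [ 0.03  0.58  0.1   2.29 -0.06  0.27  0.14] [ 0.  -0.1 -0.4]
[0.5349 0.2716 0.1036] 175 stand [0.0323 0.1186]
[ 0.5079 -0.1999  0.0589] 161 stand 
[ 0.5032 -0.2865  0.0589] 166 stand 
[ 0.5042 -0.1009  0.0588] 159 stand 
[ 0.4134 -0.1819  0.0586] 168 stand
```

Cup 1 stands upright, 32 mm back and 119 mm left in the stand's frame. Now the second cup, at (0.402, -0.092).

Request:
move_arm --moves "0 0 0 0;1 1 -30 0;0 0 -30 0;0 0 -30 0;0 0 -20 0;0 0 -16 0;0 0 0 0;0 0 0 0"

```text
time: 31.55
eef_pos: [0.4173, -0.0913, 0.0434]
eef_rot: [-3.119, 0.03, 1.546]
force: [-0.2, 0.5, -0.4]
width: 0.064
grasp_force: 0.1
```

Request:
move_arm --moves "0 0 0 0;0 0 0 0;0 0 0 0;0 0 0 0;0 0 0 0;0 0 0 0;0 0 0 0" --fingers 30

```text
time: 32.25
eef_pos: [0.417, -0.0928, 0.0441]
eef_rot: [-3.12, 0.031, 1.543]
force: [-1.9, 0.4, 7.3]
width: 0.0395
grasp_force: 24.7
```

The arm was at its near reach limit, so this grip sits higher on the lid (TCP is 44 mm above the cup base). It is holding, so I'll grip harder and carry with that offset.

Request:
move_arm --moves "0 0 0 0;10 0 5 0;10 0 20 0;10 0 30 0;10 0 30 0;10 0 25 0;10 0 0 0;0 0 0 0" --newtons 40

```text
time: 33.05
eef_pos: [0.4789, -0.0926, 0.1538]
eef_rot: [-3.123, 0.03, 1.544]
force: [-0.4, -0.1, -1.3]
width: 0.0382
grasp_force: 40.0
```

```bash
python3 -c "
from h import *
report(); save(bot.snapshot('side'),'s2',(220,180,370,330),4)"
```

```text
33.05 [ 0.4789 -0.0926  0.1538] [-3.123  0.03   1.544] [0.05 0.65 0.04 2.04 0.01 0.47 0.04] [-0.4 -0.1 -1.3]
[0.5348 0.2714 0.1043] 175 stand [0.0322 0.1185]
[ 0.5079 -0.1999  0.059 ] 161 stand 
[ 0.5031 -0.2864  0.0597] 165 stand 
[ 0.4133 -0.182   0.0589] 167 stand
```

View pics/s2.png

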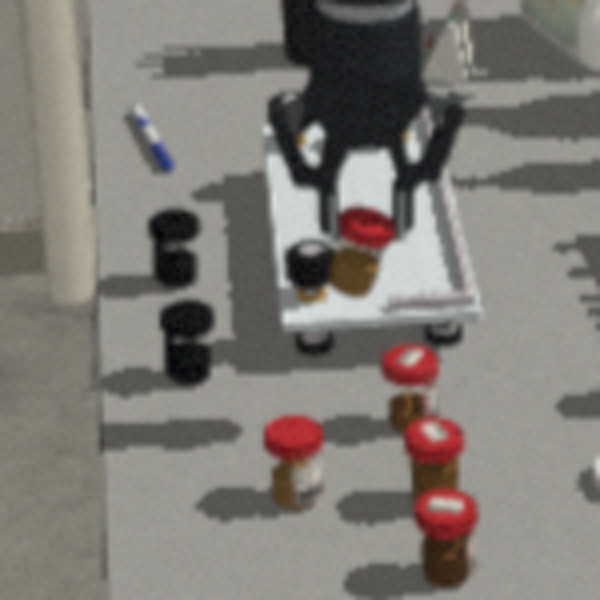

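The side crop shows the held cup tilted, with its bottom toward the robot. I'll set it down on clear bench at (0.44, -0.06), where it can right itself, and regrasp lower.

Request:
move_arm --moves "-13 11 0 0;-13 11 0 0;-13 10 0 0;0 0 -20 0;0 0 -25 0;0 0 -25 0;0 0 -20 0;0 0 -10 0;0 0 0 0;0 0 0 0"

```text
time: 34.15
eef_pos: [0.4375, -0.0608, 0.0535]
eef_rot: [-3.119, 0.031, 1.543]
force: [0.0, -0.3, -2.2]
width: 0.0386
grasp_force: 40.1
```

Request:
move_arm --moves "0 0 -3 0;0 0 -3 0;0 0 0 0;0 0 0 0"

```text
time: 34.55
eef_pos: [0.4381, -0.0607, 0.0477]
eef_rot: [-3.12, 0.031, 1.543]
force: [-0.1, -0.4, -0.8]
width: 0.0386
grasp_force: 40.1
```

Lower to contact.

Request:
move_arm --moves "0 0 -2 0;0 0 -2 0;0 0 -1 0;0 0 0 0;0 0 0 0"

```text
time: 35.05
eef_pos: [0.4382, -0.061, 0.0439]
eef_rot: [-3.121, 0.031, 1.543]
force: [-1.0, 0.8, 19.3]
width: 0.0386
grasp_force: 42.4
```

Request:
move_arm --moves "0 0 0 0;0 0 0 0;0 0 0 0;0 0 0 0;0 0 0 0;0 0 15 0;0 0 25 0;0 0 30 0;0 0 25 0;0 0 0 0" --fingers 64

```text
time: 36.05
eef_pos: [0.4398, -0.061, 0.1399]
eef_rot: [-3.125, 0.031, 1.543]
force: [-0.1, 0.8, -0.6]
width: 0.064
grasp_force: 0.0
```

Request:
move_arm --moves "0 35 0 0;0 35 0 0;0 35 0 0;0 35 0 0;0 35 0 0;0 35 0 0;0 0 0 0"

```text
time: 36.75
eef_pos: [0.4378, 0.1555, 0.1366]
eef_rot: [-3.12, 0.027, 1.553]
force: [0.4, -0.6, -0.1]
width: 0.0643
grasp_force: 0.0
```

```bash
python3 -c "
from h import *
report(); save(bot.snapshot('side'),'s3',(220,180,370,330),3)"
```

```text
36.75 [0.4378 0.1555 0.1366] [-3.12   0.027  1.553] [-0.51  0.67  0.1   2.11 -0.12  0.4  -0.34] [ 0.4 -0.6 -0.1]
[0.5426 0.274  0.103 ] 93 stand [0.04   0.1213]
[ 0.5079 -0.1999  0.0588] 162 stand 
[ 0.5032 -0.2864  0.0589] 166 stand 
[ 0.504  -0.1008  0.0592] 160 stand 
[ 0.4231 -0.0606  0.0588] 162 stand 
[ 0.4132 -0.182   0.0593] 167 stand
```

View pics/s3.png

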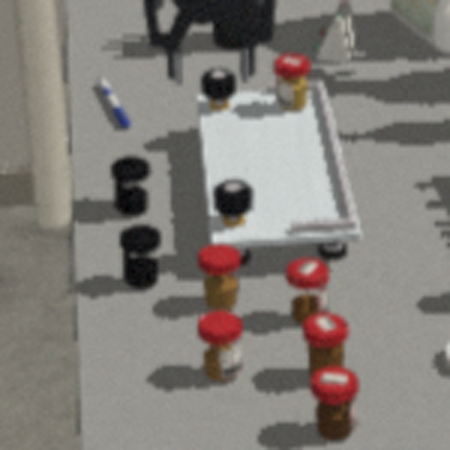

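Cup 2 righted itself and stands at (0.423, -0.061), and cup 1 on the stand is fine. I'll leave that near cup for last and take the others first, starting with (0.504, -0.101).

Request:
move_arm --moves "7 -30 0 0;10 -40 0 0;10 -40 0 0;10 -40 0 0;10 -40 0 0;10 -40 0 0;10 -25 0 0;0 0 0 0;0 0 0 0" --fingers 66 --newtons 25

```text
time: 37.75
eef_pos: [0.5038, -0.1074, 0.137]
eef_rot: [-3.118, 0.031, 1.54]
force: [-0.5, 0.4, 0.1]
width: 0.0658
grasp_force: 0.0
```

Request:
move_arm --moves "0 0 -20 0;0 0 -25 0;0 0 -25 0;0 0 -20 0;0 0 -18 0;0 0 0 0;0 0 0 0"

```text
time: 38.45
eef_pos: [0.5043, -0.1049, 0.0295]
eef_rot: [-3.118, 0.03, 1.545]
force: [-0.4, -0.2, 1.0]
width: 0.0663
grasp_force: 0.0
```

Request:
move_arm --moves "1 4 0 0;0 0 0 0"

```text
time: 38.65
eef_pos: [0.5069, -0.1007, 0.0304]
eef_rot: [-3.122, 0.03, 1.545]
force: [0.3, 0.1, 0.6]
width: 0.0659
grasp_force: 0.0
```

Request:
move_arm --moves "0 0 0 0;0 0 0 0;0 0 0 0;0 0 0 0;0 0 0 0;0 0 0 0;0 0 0 0" --fingers 30

```text
time: 39.35
eef_pos: [0.5061, -0.1019, 0.0302]
eef_rot: [-3.12, 0.031, 1.543]
force: [-0.2, 1.1, 5.6]
width: 0.0395
grasp_force: 24.5
```

Request:
move_arm --moves "0 0 15 0;0 0 25 0;0 0 30 0;0 0 20 0;4 40 0 0;4 40 0 0;4 40 0 0;4 40 0 0;4 40 0 0;4 40 0 0"

```text
time: 40.35
eef_pos: [0.5297, 0.1397, 0.1195]
eef_rot: [-3.119, 0.031, 1.543]
force: [0.3, -0.1, -1.2]
width: 0.0391
grasp_force: 25.5
```

Request:
move_arm --moves "4 40 0 0;4 30 0 0;2 18 0 0;0 0 0 0;0 0 0 0;0 0 0 0"

```text
time: 40.95
eef_pos: [0.54, 0.2232, 0.1195]
eef_rot: [-3.119, 0.033, 1.54]
force: [-0.3, 0.1, -1.3]
width: 0.0391
grasp_force: 25.5
```

Request:
move_arm --moves "0 1 -15 0;0 0 -15 0;0 0 -8 0;0 0 -4 0;0 0 -2 0;0 0 0 0;0 0 0 0"

```text
time: 41.65
eef_pos: [0.5402, 0.2273, 0.0756]
eef_rot: [-3.12, 0.03, 1.543]
force: [0.3, -0.4, -1.3]
width: 0.0394
grasp_force: 25.5
```

Request:
move_arm --moves "0 0 0 0;0 0 0 0;0 0 0 0;0 0 0 0;0 0 10 0;0 0 20 0;0 0 25 0;0 0 15 0" --fingers 64

```text
time: 42.45
eef_pos: [0.5409, 0.2275, 0.1478]
eef_rot: [-3.122, 0.03, 1.543]
force: [-0.1, 0.1, -0.3]
width: 0.0639
grasp_force: 0.0
```

Request:
move_arm --moves "0 -40 0 0;-4 -40 0 0;-4 -40 0 0;-4 -40 0 0;-4 -40 0 0;-4 -40 0 0;-4 -40 0 0;-4 -40 0 0;-4 -40 0 0;0 -40 0 0"

```text
time: 43.45
eef_pos: [0.5074, -0.1745, 0.1463]
eef_rot: [-3.12, 0.031, 1.543]
force: [0.7, -0.1, 0.5]
width: 0.0642
grasp_force: 0.0
```

```bash
python3 -c "
from h import *
report()"
```

```text
43.45 [ 0.5074 -0.1745  0.1463] [-3.12   0.031  1.543] [0.2  0.7  0.04 1.91 0.01 0.54 0.19] [ 0.7 -0.1  0.5]
[0.5362 0.2494 0.1036] 386 stand [0.0343 0.0965]
[ 0.5032 -0.2866  0.0585] 165 stand
```

Request:
move_arm --moves "1 -28 0 0;0 0 -20 0;0 0 -25 0;0 0 -25 0;0 0 -25 0;0 0 -20 0;0 0 -1 0;0 0 0 0;0 0 0 0" --fingers 66

```text
time: 44.4
eef_pos: [0.5099, -0.2011, 0.0308]
eef_rot: [-3.122, 0.031, 1.543]
force: [1.0, 0.1, -0.0]
width: 0.0664
grasp_force: 0.0
```

Request:
move_arm --moves "0 0 0 0;0 0 0 0;0 0 0 0;0 0 0 0;0 0 0 0;0 0 0 0;0 0 0 0" --fingers 30

```text
time: 45.1
eef_pos: [0.5096, -0.201, 0.0306]
eef_rot: [-3.121, 0.031, 1.543]
force: [-0.3, 0.1, 5.9]
width: 0.0392
grasp_force: 24.5
```

Request:
move_arm --moves "0 0 15 0;0 0 25 0;0 0 30 0;0 0 20 0;4 40 0 0;4 40 0 0;4 40 0 0;4 40 0 0;4 40 0 0;4 40 0 0"

```text
time: 46.1
eef_pos: [0.5331, 0.041, 0.1206]
eef_rot: [-3.121, 0.03, 1.543]
force: [0.4, 0.0, -0.8]
width: 0.0394
grasp_force: 25.4
```

Request:
move_arm --moves "4 40 0 0;1 40 0 0;0 40 0 0;0 20 0 0;0 0 0 0;0 0 0 0;0 0 0 0"

```text
time: 46.8
eef_pos: [0.5382, 0.1772, 0.12]
eef_rot: [-3.12, 0.032, 1.541]
force: [0.0, -0.5, -0.7]
width: 0.0395
grasp_force: 25.4
```

Request:
move_arm --moves "0 0 -15 0;0 0 -15 0;0 0 -8 0;0 0 -4 0;0 0 -2.5 0;0 0 0 0;0 0 0 0"

```text
time: 47.5
eef_pos: [0.5381, 0.1788, 0.0758]
eef_rot: [-3.12, 0.031, 1.543]
force: [-2.0, -1.1, 3.9]
width: 0.0391
grasp_force: 25.6
```

Request:
move_arm --moves "0 0 0 0;0 0 0 0;0 0 0 0;0 0 0 0;0 0 10 0;0 0 20 0;0 0 25 0;0 0 15 0" --fingers 64

```text
time: 48.3
eef_pos: [0.5388, 0.1794, 0.1472]
eef_rot: [-3.122, 0.03, 1.543]
force: [0.2, 0.5, 0.8]
width: 0.0637
grasp_force: 0.0
```

Request:
move_arm --moves "0 -45 0 0;-4 -45 0 0;-4 -45 0 0;-4 -45 0 0;-4 -45 0 0;-4 -45 0 0;-4 -45 0 0;-4 -45 0 0;-4 -45 0 0;-1 -45 0 0"

```text
time: 49.3
eef_pos: [0.5043, -0.2728, 0.1457]
eef_rot: [-3.12, 0.031, 1.543]
force: [1.0, 0.4, 0.5]
width: 0.0639
grasp_force: 0.0
```

```bash
python3 -c "
from h import *
s=report(); save(s,'c3',(130,180,450,330),2.5)"
```

```text
49.3 [ 0.5043 -0.2728  0.1457] [-3.12   0.031  1.543] [0.37 0.74 0.03 1.81 0.02 0.61 0.35] [1.  0.4 0.5]
[0.5361 0.2254 0.1034] 598 stand [0.0349 0.0725]
[ 0.4232 -0.0606  0.0586] 162 stand
```

View pics/c3.png

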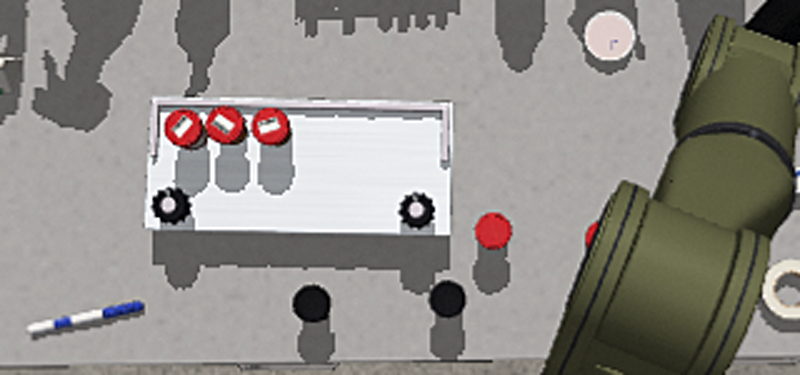

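Three cups stand in a row on the plate at crop (184,127), (225,126) and (271,126). Next is the fourth, at (0.503, -0.287).

Request:
move_arm --moves "0 -15 0 0;0 0 -20 0;0 0 -25 0;0 0 -25 0;0 0 -25 0;0 0 -20 0;0 0 -1 0;0 0 0 0;0 0 0 0" --fingers 66

```text
time: 50.25
eef_pos: [0.506, -0.2858, 0.0302]
eef_rot: [-3.122, 0.031, 1.544]
force: [0.0, 0.1, -0.6]
width: 0.066
grasp_force: 0.0
```

Request:
move_arm --moves "0 0 0 0;0 0 0 0;0 0 0 0;0 0 0 0;0 0 0 0;0 0 0 0;0 0 0 0" --fingers 30

```text
time: 50.95
eef_pos: [0.5054, -0.2862, 0.0301]
eef_rot: [-3.121, 0.031, 1.543]
force: [0.2, 0.2, 6.2]
width: 0.0392
grasp_force: 24.6
```

Request:
move_arm --moves "0 0 15 0;0 0 25 0;0 0 30 0;0 0 20 0;4 40 0 0;4 40 0 0;4 40 0 0;4 40 0 0;4 40 0 0;4 40 0 0"

```text
time: 51.95
eef_pos: [0.5291, -0.0441, 0.1199]
eef_rot: [-3.12, 0.03, 1.543]
force: [0.3, 0.2, -2.2]
width: 0.0388
grasp_force: 25.5
```

Request:
move_arm --moves "4 40 0 0;4 40 0 0;0 40 0 0;0 40 0 0;0 17 0 0;0 0 0 0;0 0 0 0;0 0 0 0"

```text
time: 52.75
eef_pos: [0.5371, 0.1291, 0.1194]
eef_rot: [-3.12, 0.032, 1.541]
force: [0.2, -0.7, -1.5]
width: 0.0392
grasp_force: 25.5
```

Request:
move_arm --moves "0 0 -15 0;0 0 -15 0;0 0 -8 0;0 0 -4 0;0 0 -2 0;0 0 0 0;0 0 0 0"

```text
time: 53.45
eef_pos: [0.5375, 0.1312, 0.0754]
eef_rot: [-3.121, 0.03, 1.543]
force: [-1.1, 0.6, -1.2]
width: 0.0389
grasp_force: 25.5
```

Request:
move_arm --moves "0 0 0 0;0 0 0 0;0 0 0 0;0 0 0 0;0 0 10 0;0 0 20 0;0 0 25 0;0 0 15 0" --fingers 64

```text
time: 54.25
eef_pos: [0.5378, 0.1313, 0.1472]
eef_rot: [-3.122, 0.03, 1.543]
force: [0.2, -0.4, 1.2]
width: 0.0641
grasp_force: 0.0
```

Request:
move_arm --moves "0 -40 0 0;-10 -40 0 0;-15 -40 0 0;-15 -40 0 0;-15 -40 0 0;-15 -40 0 0;-15 -40 0 0;-15 -30 0 0;0 0 0 0;0 0 0 0"

```text
time: 55.25
eef_pos: [0.437, -0.1794, 0.1456]
eef_rot: [-3.121, 0.031, 1.541]
force: [0.8, 0.1, 0.5]
width: 0.0642
grasp_force: 0.0
```

```bash
python3 -c "
from h import *
s=report(); s=bot.snapshot('side'); rays,P=cloud(s)
for x in cups(s,rays,P): print('side',x)
"
```

```text
55.25 [ 0.437  -0.1794  0.1456] [-3.121  0.031  1.541] [ 0.23  0.65  0.06  2.1  -0.    0.41  0.25] [0.8 0.1 0.5]
[0.536  0.2016 0.1033] 814 stand [0.0356 0.0487]
[ 0.4263 -0.0556  0.0588] 105 stand 
side (array([0.53793996, 0.195453  , 0.10216429]), np.int32(190), array([0.557, 0.275, 0.304]))
side (array([ 0.42498425, -0.06912575,  0.05660476]), np.int32(106), array([ 0.447, -0.044,  0.065]))
side (array([ 0.41472822, -0.18948157,  0.0567681 ]), np.int32(115), array([ 0.432, -0.163,  0.955]))
```

Request:
move_arm --moves "-11 -1 0 0;-11 -1 0 0;0 0 -20 0;0 0 -25 0;0 0 -20 0;0 0 -10 0;0 0 -10 0;0 0 -10 0;0 0 0 0;0 0 0 0" --fingers 66

```text
time: 56.35
eef_pos: [0.415, -0.1808, 0.0501]
eef_rot: [-3.12, 0.031, 1.543]
force: [-0.6, 0.1, 1.0]
width: 0.0661
grasp_force: 0.0
```

```bash
python3 -c "
from h import *
s=bot.get_state(); print(s['eef_pos'],s['eef_rot'],s['joint_positions'].round(3))"
```

```text
[ 0.41499675 -0.18075177  0.05012807] [-3.11975364  0.03064888  1.54345644] [2.540e-01 8.350e-01 4.700e-02 2.204e+00 2.000e-03 1.170e-01 2.560e-01]
```

Request:
move_arm --moves "0 0 -6 0;0 0 -6 0;0 0 -6 0;0 0 0 0;0 0 0 0"

```text
time: 56.85
eef_pos: [0.4148, -0.1807, 0.0318]
eef_rot: [-3.119, 0.03, 1.543]
force: [0.5, 0.2, 0.4]
width: 0.066
grasp_force: 0.0
```

Request:
move_arm --moves "0 0 0 0;0 0 0 0;0 0 0 0;0 0 0 0;0 0 0 0;0 0 0 0;0 0 0 0" --fingers 30

```text
time: 57.55
eef_pos: [0.4149, -0.1808, 0.0322]
eef_rot: [-3.12, 0.031, 1.543]
force: [-1.3, 0.0, 5.9]
width: 0.0389
grasp_force: 25.0
```

Request:
move_arm --moves "0 0 15 0;0 0 25 0;0 0 30 0;10 0 20 0;15 30 0 0;15 30 0 0;15 40 0 0;15 40 0 0;15 40 0 0;15 40 0 0"

```text
time: 58.55
eef_pos: [0.5153, 0.0412, 0.1217]
eef_rot: [-3.119, 0.031, 1.544]
force: [0.4, -0.3, -1.6]
width: 0.039
grasp_force: 25.5
```

Request:
move_arm --moves "15 30 0 0;6 14 0 0;0 0 0 0;0 0 0 0;0 0 -15 0;0 0 -15 0;0 0 -8 0;0 0 -3 0;0 0 0 0;0 0 0 0"

```text
time: 59.55
eef_pos: [0.5362, 0.0827, 0.0814]
eef_rot: [-3.12, 0.031, 1.543]
force: [0.7, 0.1, 0.2]
width: 0.0392
grasp_force: 25.5
```

Request:
move_arm --moves "0 0 -2 0;0 0 -1.5 0;0 0 0 0;0 0 0 0"

```text
time: 59.95
eef_pos: [0.5362, 0.0833, 0.0776]
eef_rot: [-3.12, 0.031, 1.544]
force: [0.5, -0.4, -0.8]
width: 0.0389
grasp_force: 25.5
```

Request:
move_arm --moves "0 0 0 0;0 0 0 0;0 0 0 0;0 0 0 0;0 0 10 0;0 0 20 0;0 0 25 0;0 0 15 0" --fingers 64

```text
time: 60.75
eef_pos: [0.5368, 0.0833, 0.1497]
eef_rot: [-3.122, 0.03, 1.543]
force: [0.8, -0.2, 0.1]
width: 0.0641
grasp_force: 0.0
```

Request:
move_arm --moves "0 -40 0 -8;0 -40 0 -8;0 -40 0 -8;0 -40 0 -8;0 -30 0 -8;-10 -20 0 -8;-15 0 0 -8;-15 0 0 -8;-10 0 0 -8;0 0 0 -8"

```text
time: 61.75
eef_pos: [0.4844, -0.1267, 0.1482]
eef_rot: [-3.118, 0.031, 0.14]
force: [0.2, 0.3, -0.6]
width: 0.0644
grasp_force: 0.0
```

```bash
python3 -c "
from h import *
s=report()
"
```

```text
61.75 [ 0.4844 -0.1267  0.1482] [-3.118  0.031  0.14 ] [-0.09  0.72  0.44  2.   -0.56  0.58 -0.69] [ 0.2  0.3 -0.6]
[0.5356 0.1774 0.1031] 1030 stand [0.0359 0.0245]
```

```bash
python3 -c "
from h import *
s=bot.snapshot('side'); rays,P=cloud(s)
for x in cups(s,rays,P): print('side',x)
save(s,'s5',(220,160,370,310),3)
"
```

```text
side (array([ 0.4248009 , -0.06903084,  0.05635511]), np.int32(107), array([ 0.446, -0.044,  0.063]))
```

View pics/s5.png

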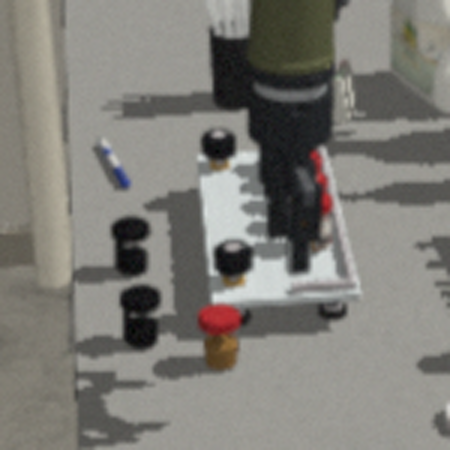

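The last cup is unmoved, at side-crop (218,338). I'll grip it across y with the TCP a little farther out, drag it into better reach, then regrasp.

Request:
move_arm --moves "-12 16 0 -8;-12 16 0 0;-12 16 0 0;-13 17 0 0;0 0 -25 0;0 0 -25 0;0 0 -20 0;0 0 -10 0;0 0 0 0;0 0 0 0" --fingers 54

```text
time: 62.85
eef_pos: [0.4376, -0.0617, 0.0679]
eef_rot: [-3.119, 0.03, 0.009]
force: [0.1, 0.4, -0.2]
width: 0.0539
grasp_force: 0.0
```

```bash
python3 -c "
from h import *
s=bot.get_state(); print(s['eef_pos'],s['eef_rot'],s['joint_positions'].round(3))"
```

```text
[ 0.43756007 -0.06170977  0.06785812] [-3.11935246  0.02965382  0.00936505] [-0.074  0.81   0.206  2.212 -0.812  0.233 -0.689]
```

Request:
move_arm --moves "-2 0 -8 0;-1 0 -8 0;0 0 -8 0;0 0 -6 0;0 0 0 0;0 0 0 0"

```text
time: 63.45
eef_pos: [0.434, -0.0617, 0.0374]
eef_rot: [-3.12, 0.031, 0.007]
force: [-0.5, 0.3, 0.1]
width: 0.054
grasp_force: 0.0
```

```bash
python3 -c "
from h import *
s=bot.get_state(); print(s['eef_pos'],s['eef_rot'],s['joint_positions'].round(3),s['force'])"
```

```text
[ 0.43396168 -0.0617417   0.03737431] [-3.11956708  0.03087208  0.00747785] [-0.01   0.866  0.101  2.225 -0.851  0.129 -0.659] [-0.54784408  0.2649419   0.07509582]
```

Request:
move_arm --moves "-2 0 -3 0;-2 0 -3 0;0 0 0 0;0 0 0 0"

```text
time: 63.85
eef_pos: [0.4298, -0.0617, 0.0314]
eef_rot: [-3.12, 0.031, 0.007]
force: [0.2, 0.2, -0.5]
width: 0.0541
grasp_force: 0.0
```

Request:
move_arm --moves "0 0 0 0;0 0 0 0;0 0 0 0;0 0 0 0;0 0 0 0;0 0 0 0;0 0 0 0" --fingers 30 --newtons 30

```text
time: 64.55
eef_pos: [0.4301, -0.0615, 0.0317]
eef_rot: [-3.119, 0.03, 0.008]
force: [0.2, 1.1, 4.0]
width: 0.0388
grasp_force: 29.9
```

Request:
move_arm --moves "0 0 10 0;0 0 20 0;10 -5 25 0;15 -10 25 8;15 -10 20 8;15 0 0 8;15 0 0 8;0 0 0 8;0 0 0 8;0 0 0 8"

```text
time: 65.55
eef_pos: [0.4997, -0.0868, 0.131]
eef_rot: [-3.119, 0.031, 0.991]
force: [-0.2, -0.5, -1.8]
width: 0.0384
grasp_force: 30.5
```

```bash
python3 -c "
from h import *
s=bot.get_state(); print(s['eef_pos'],s['eef_rot'],s['joint_positions'].round(3),s['force'])
save(bot.snapshot('side'),'s6',(220,160,370,310),3)"
```

```text
[ 0.49971803 -0.08684149  0.1310057 ] [-3.11926628  0.03129923  0.99060129] [-0.078  0.727  0.246  1.992 -0.31   0.493 -0.192] [-0.15530646 -0.52482976 -1.80472059]
```

View pics/s6.png

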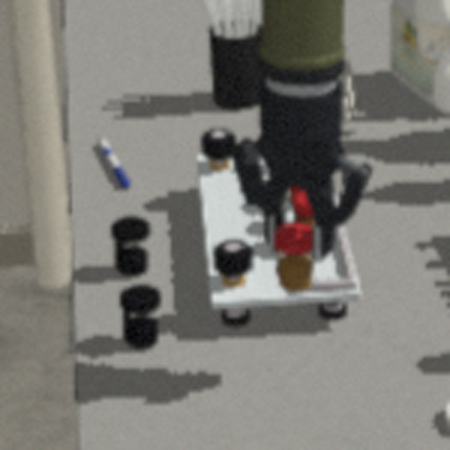

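The held cup hangs upright at crop (295,258). I'll finish the rotation and place it in the last slot.

Request:
move_arm --moves "0 0 0 8;0 0 0 8;10 20 0 8;10 30 0 8;10 40 0 0;5 30 0 0;0 7 0 0;0 0 0 0;0 0 0 0;0 0 0 0"

```text
time: 66.6
eef_pos: [0.5346, 0.038, 0.1315]
eef_rot: [-3.119, 0.032, 1.54]
force: [0.2, -0.0, -1.2]
width: 0.0384
grasp_force: 30.5
```

Request:
move_arm --moves "0 0 -15 0;0 0 -15 0;0 0 -12 0;0 0 -6 0;0 0 -3 0;0 0 0 0;0 0 0 0"

```text
time: 67.3
eef_pos: [0.5354, 0.0402, 0.0808]
eef_rot: [-3.121, 0.031, 1.543]
force: [1.3, 0.5, -0.3]
width: 0.0383
grasp_force: 30.5
```

Request:
move_arm --moves "0 0 -2 0;0 0 -1.2 0;0 0 0 0;0 0 0 0"

```text
time: 67.7
eef_pos: [0.535, 0.0403, 0.0773]
eef_rot: [-3.12, 0.031, 1.543]
force: [0.2, 0.6, -2.1]
width: 0.0386
grasp_force: 30.5
```

Request:
move_arm --moves "0 0 0 0;0 0 0 0;0 0 0 0;0 0 0 0;0 0 10 0;0 0 20 0;0 0 25 0;0 0 25 0;0 0 20 0" --fingers 64

```text
time: 68.6
eef_pos: [0.5354, 0.0402, 0.1794]
eef_rot: [-3.121, 0.03, 1.543]
force: [0.1, -0.5, -0.4]
width: 0.0638
grasp_force: 0.0
```

Request:
move_arm --moves "-5 -40 0 0;-5 -40 0 0;-5 -40 0 0;-5 -40 0 0;-5 -40 0 0;-5 -40 0 0;-5 -40 0 0;0 0 0 0;0 0 0 0"

```text
time: 69.5
eef_pos: [0.4995, -0.241, 0.1778]
eef_rot: [-3.12, 0.031, 1.54]
force: [0.1, -0.5, 0.0]
width: 0.0637
grasp_force: 0.0
```

```bash
python3 -c "
from h import *
s=report(); C,a=find(s); print(a); s,r,P,k=stand(4,C,a)
c=s['color'].astype(int); hsv=cv2.cvtColor(s['color'],cv2.COLOR_RGB2HSV)
m=(P[...,2]>.095)&(P[...,2]<.115)&(P[...,0]>.49)&(P[...,0]<.58)&(P[...,1]>0)&(P[...,1]<.31)
m=cv2.erode(m.astype(np.uint8),np.ones((3,3)))
cc,ss=np.cos(a),np.sin(a)
for q,st,b in blobs(m,20): p=onplane(s,r,*q,.104); print(p.round(4),st[4],((p[:2]-C)@np.array([[cc,-ss],[ss,cc]])).round(4),np.ptp(P[b][:,2]).round(4))
save(s,'end',(130,180,450,330),2.5)
"
```

```text
69.5 [ 0.4995 -0.241   0.1778] [-3.12   0.031  1.54 ] [ 0.27  0.68  0.12  1.84 -0.06  0.64  0.39] [ 0.1 -0.5  0. ]
[0.535  0.1532 0.1032] 1246 stand [0.036  0.0003]
((0.5006840229034424, 0.15529492497444153), (0.3399491310119629, 0.1501985490322113), 88.1781234741211)
-0.03179774394138259
slope x,y [-0.0004 -0.0011] zc mm 45.8 std 1.72 1667
knob [0.526  0.2594 0.0964] stand [0.022  0.1048] above plate mm 50.72 12
knob [0.4529 0.2883 0.0857] stand [-0.052   0.1315] above plate mm 40.07 113
knob [0.4442 0.0218 0.086 ] stand [-0.0522 -0.1352] above plate mm 39.98 101
[0.5379 0.2269 0.104 ] 124 [0.0349 0.0728] 0.0092
[0.5352 0.271  0.104 ] 126 [0.0309 0.1168] 0.0108
[0.5356 0.1778 0.104 ] 129 [0.0342 0.0236] 0.0086
[0.5349 0.1293 0.104 ] 126 [ 0.035  -0.0249] 0.0084
[0.534 0.082 0.104] 125 [ 0.0356 -0.0722] 0.0099
[0.5321 0.034  0.104 ] 125 [ 0.0353 -0.1202] 0.0084
```

View pics/end.png

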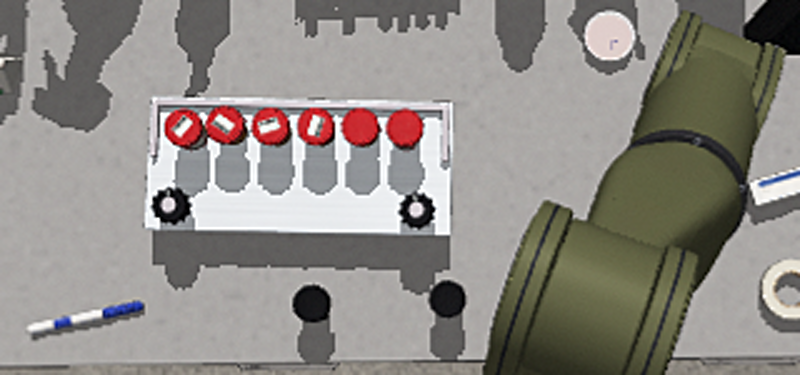

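All six cups stand in a straight row along the back rail, from (184,127) to (405,127) in the crop. Their centres are 31–36 mm back in the stand's frame, 44–48 mm apart, and the stand is level. Handing in.

```bash
python3 -c "
from bench import bot
print(bot.close_job())"
```

```text
the job is handed in; nothing more can be done
None
```

I levelled the stand and set all six cups upright in one row along the back rail, then handed the job in; the bench returned no verdict. On the way, a wrist limit dragged the empty stand about 5 cm to the right, and the levelling was finished there.

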